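# Index the spray turntable one hole on

## Task

The box on the spray turntable has just been sprayed from one side: turn the table on to its next stop. Hook a fingertip under the red pull ring (hook it, do not pinch it), lift the spring index pin out of its hole, swing the blue index arm one hole clockwise as seen from above, let the pin drop fully home in that next hole, and move clear. The coat is wet: touch nothing of the box, do not shake it off its place on the yellow points, and leave the cup, the tin and the tape roll where they stand.

Things in the scene. Friction and masses are not known exactly. Their poses are not given: they have to be found in the camera images.
- ring (a point): Centre of the red pull ring's opening: rigid, 6 mm wire, 48 mm clear inside, fixed to the cap of the index pin (it does not flop). From above its plane is square to the line to the pivot; it leans 35 degrees from upright, top towards the pivot, so the opening looks outward and up. Pin home: 116 mm above the bench, 164 mm from the pivot axis. It rises with the pin and goes round with the arm.
- ring_top (a point): Middle of the wire at the highest point of the red ring (27 mm from the ring's centre, 138 mm above the bench with the pin home). Fingertips pointing towards the pivot and about 45 degrees down pass squarely through the ring; the blue arm lies 60 mm below the ring's centre, and inward of the ring there is free space for 40 mm.
- pin (a joint): Lift of the spring index pin, vertical, in m: 0 = fully home, 0.010 = clear of the hole, 0.015 = end of travel. The spring pulls it down with 5 N at 0, 7.5 N at 0.010, 8.8 N at 0.015. It is a 10 mm round-nosed steel pin at the outer end of the blue arm, 180 mm from the pivot axis; let down between holes it rides on the index plate and snaps into a hole that comes under it.
- swing (a joint): Turn of the turntable (blue index arm, deck and box together) about its vertical pivot, in rad: 0 at the start, growing clockwise seen from above. The next hole is at 0.524 (30 degrees). It turns with light friction (about 1 N at the ring) and stays where it is left; with the pin home it is locked but for about 0.006 of play either way.
- pivot (a point): Point on the turntable's vertical pivot axis, 40 mm above the bench, level with the top of the index plate: a fixed round steel plate of 205 mm radius with 12 dark holes of 12 mm on a circle of 180 mm radius, 30 degrees apart. The blue arm (32 mm wide, top 54 mm above the bench) runs from the hub over the plate to 207 mm from the axis; it starts pointing roughly to the robot's right (-y).
- hole_next (a point): Centre of the next hole clockwise, at the plate's top face, where the pin must end.
- deck (a point): Centre of the round deck (115 mm radius, top 85 mm above the bench) that turns with the arm and carries the box on four yellow points 30 mm high. Its axes turn with the arm; its -x axis points out along the arm.
- work: Freshly sprayed yellow-green steel switch box, 154 x 114 x 80 mm, 0.6 to 1 kg, standing loose on the yellow points (underside 115 mm, top 195 mm above the bench). Wet: not to be touched. Origin at the centre of its underside, z up.
- cup: Bystander: white mixing cup, 84 mm across, 105 mm high. Origin at the centre of its underside.
- tin: Bystander: aluminium lacquer tin, 80 mm across, 110 mm high. Origin at the centre of its underside.
- tape: Bystander: yellow roll of masking tape lying flat, 100 mm across, 25 mm high. Origin at the centre of its underside.

How it is judged:
On the way, in this order (a step that is already met when the one before it is completed fails the run):
1. the pin is lifted clear of its hole by the ring, the arm still at the first hole (value of joint pin above 0.01 m and value of joint swing between -0.12 and 0.12 rad), for 0.1 s.
2. the arm is swung clockwise, half way and more towards the next hole (value of joint swing above 0.3 rad), for 0.05 s.
At the end, for the whole second after the job is handed in: The arm stands at the next hole clockwise (0.524 rad, within 0.03), at rest, the pin home in it (raised less than 2 mm), and the wet box still stands level on its four points, its centre within 25 mm of the deck's centre (value of joint swing between 0.494 and 0.554 rad and value of joint pin below 0.002 m and velocity of joint swing between -0.02 and 0.02 rad/s and horizontal distance between work and deck below 0.025 m and angle between work's own z axis and vertical below 0.08 rad and height (world z) of work above 0.108 m); the robot touches nothing.
It fails at once if the wet box is touched by the robot (contact force between any of the fingers, the arm and work above 0.3 N).
It fails at once if the wet box is shaken off its place, lifted or tipped (horizontal distance between work and deck above 0.025 m or angle between work's own z axis and vertical above 0.12 rad or height (world z) of work above 0.125 m).
It fails at once if the ring is pinched: its top is between the fingers while the pin is raised (value of joint pin above 0.004 m and distance between the grasp point and ring_top below 0.007 m).
It fails at once if the arm is swung the wrong way, or on as far as the second hole (value of joint swing below -0.3 rad or value of joint swing above 0.95 rad).
It fails at once if the cup, the tin or the tape roll is moved or lifted (distance of any of cup, tin, tape from where it was at the start of the episode above 0.02 m).
It also fails if it takes over 48 s, if anything falls off the work surface, if the arm or the gripper's body presses on something with over 40 N, if the wrist force passes 120 N, or if a joint passes its speed limit or range.

## Robot

A 7-joint arm with a two-finger parallel gripper is mounted at the origin on the work surface. World frame = base frame: x ahead of the robot, y to its left, z up, the work surface at z = 0. Lengths are in m, angles in rad, forces in N, time in s.
With the tool pointing down it reaches from about 0.35 to 0.9 m from the base axis. Payload 19.9 kg.
Tool frame: the origin (TCP) lies midway between the tips of the shut fingers; the grasp point (between the pads) lies 19 mm behind it; z points along the fingers, y is the line along which they close (so a half turn about z gives the same grasp; the last joint's range is limited). The gripper opens to 85 mm and grips with 20 to 120 N. Pads are 22 mm wide; open, the fingers measure 114 mm over their backs; the gripper's body (76 mm by 85 mm) begins 54 mm behind the grasp point. The pads swing forward as they close: fully open they stand 13 mm farther back than shut.
Start: joints at [1.236, 0.417, -0.01, 1.614, 0.005, 1.111, -0.053], TCP at [0.18, -0.598, 0.231] pointing down, gripper open.
Joint ranges: [-2.81, 2.81], [-0.39, 2.02], [-1.27, 1.25], [0.06, 2.57], [-1.19, 4.33], [0.19, 2], [-2.82, 2.82]. Speed limits (rad/s): [1.89, 1.89, 2.39, 2.39, 3.01, 3.01, 3.01].

## Interface

Orientations are given as a unit quaternion [x, y, z, w].
In Python, from rig import ctrl gives the robot as it stands.
- The arm moves only by the tool play_rows, never from a script. Its argument "commands" is a list of rows, each a list of 2 entries, a list of its own where there are three numbers: the shift along the world's x, y, z in mm, then the turn about the world's z in degrees. A call has 1 to 12 rows; each row shifts and turns the commanded pose from where the row before left it; what a row does not reach is not made up. A row lasts 1/10 s, in which the tool goes at most 50 mm and 8.59 degrees, less where a joint would pass 70% of its speed; a pose out of reach is approached as far as the arm can. A call is refused whole if a number of a shift passes 50 or a number of a turn 8.59, either way. A call with a gripper value outside its range is refused whole. "claw" is the closure, from 0 (fully open) to 1 (shut), set as the call begins (left out, the last holds). The fingers move at their own pace and stop on an object; "grip_force" is the grip in N (left out, the last holds). Time passes only in rows, so rows that do not move let the fingers close. It gives the time, the measured TCP pose, the force, the opening and the grip force at its end, in the units of the state.
- ctrl.get_obs(): the state, without advancing time (a new reading comes with each control period).
- ctrl.snapshot(name): name is "side" or "top" or "wrist"; returns a dict with "color" (384x512x3 uint8, red, green, blue), "z_map" (384x512 float32, m along the optical axis (not along the pixel's ray), 0 where there is no reading), "K" (3x3 intrinsics, pixels), "k1" (the pictures are not rectified: a ray, as slopes to the right and down, at radius r is drawn at 1 + k1 r^2 times it, then the intrinsics apply), "T" (4x4, takes a point from camera to world coordinates); the wrist camera has in their place "hand_eye" (4x4, takes a point from camera to tool coordinates, whose origin is the TCP and whose axes are the flange's). Camera axes: x right, y down, z forward; pixel columns grow to the right and rows downward; lengths in m; the calibration is good to about 2 mm. A picture is of the moment at which its call begins: read the wrist's pose just before it.
- ctrl.close_job(): hands the job in; it is judged then, once.
The state is a dict: "time_s": time; "joints": joint angles; "dq": joint speeds; "joint_efforts": joint torques, N m; "position": TCP position; "tool_rot": TCP orientation; "force": force on the tool from outside, world axes, zero at the start; "wrist_torque": the same for the moment, N m; "opening": finger opening in m; "gripper_force": force on a finger pad.
Only numpy, scipy, OpenCV 4.12 (cv2) and the standard library are available. Lean on these libraries where they do the work, as an engineer would, in place of code of your own. Each camera call takes 0.05 s, during which the arm holds its last target. There are 200 camera calls.

## Working session

There is one attempt and no reset: what is moved stays moved. The work goes in short steps, Python scripts to look and compute and a tool call to move; the robot and the scene stay as the last step left them, time stands still between calls to the robot, and variables do not carry over. Pictures are saved under pics/ and viewed, at most 10 in all, crops included, and the job is handed in when it is done.

Besides the shell and the picture viewer there is one more tool, called after "Emit:" as a command line: name --argument value ..., lists and objects as JSON in quotes. play_rows: Moves the arm, as the interface text tells. Its arguments: {"type":"object","properties":{"commands":{"type":"array","items":{"type":"array"}},"claw":{"type":"number"},"grip_force":{"type":"number"}},"required":["commands"]}

```bash
ls; mkdir -p pics
cat > h.py <<'E'
import numpy as np, cv2
from rig import ctrl
from scipy.spatial.transform import Rotation as R
def snap(n):
    o=ctrl.get_obs(); s=ctrl.snapshot(n)
    if 'T' not in s:
        T=np.eye(4);T[:3,:3]=R.from_quat(o['tool_rot']).as_matrix();T[:3,3]=o['position'];s['T']=T@s['hand_eye']
    return s
def cloud(s):
    h,w=s['z_map'].shape;v,u=np.mgrid[:h,:w].astype(float)
    K=s['K'];p=np.stack([u,v],-1).reshape(-1,1,2)
    q=cv2.undistortPoints(p,K,np.array([s['k1'],0,0,0.])).reshape(h,w,2)
    z=s['z_map'];P=np.dstack([q*z[...,None],z])
    return P@s['T'][:3,:3].T+s['T'][:3,3]
def save(s,f): cv2.imwrite('pics/'+f,s['color'][...,::-1])
E
python3 - <<'E'
from h import *
for n in('top','side'):
    s=snap(n);save(s,n+'0.png');np.savez('/tmp/'+n,P=cloud(s),c=s['color'],T=s['T'])
    print(n,s['T'].round(2).tolist())
print(ctrl.get_obs())
E
```

```text
pics
top [[-0.02, -0.98, 0.19, 0.4], [-1.0, 0.02, 0.01, -0.12], [-0.01, -0.19, -0.98, 1.11], [0.0, 0.0, 0.0, 1.0]]
side [[1.0, -0.06, 0.07, 0.5], [-0.09, -0.75, 0.65, -0.83], [0.01, -0.66, -0.76, 0.92], [0.0, 0.0, 0.0, 1.0]]
{'time_s': 0.1, 'joints': array([ 1.23654346,  0.41794204, -0.01031994,  1.61411309,  0.00472037,
        1.11073039, -0.05301584]), 'dq': array([ 0.00287433, -0.00024414,  0.00084032, -0.00212415, -0.00114369,
       -0.00094805, -0.00144925]), 'joint_efforts': array([ 2.21886417e-03, -8.65818214e+01,  6.80714976e-01, -4.35643923e+01,
        1.91097840e-02,  4.90707083e-03,  2.01296439e-04]), 'position': array([ 0.18026949, -0.5980989 ,  0.23070582]), 'tool_rot': array([ 9.89304699e-01,  1.45862507e-01, -1.34626704e-04, -5.68981353e-04]), 'force': array([ 0.19456322,  0.28219465, -0.39999991]), 'wrist_torque': array([-0.04710573,  0.0169749 ,  0.01299036]), 'gripper_force': 0.0, 'opening': 0.08581754251648153}
```

View pics/top0.png

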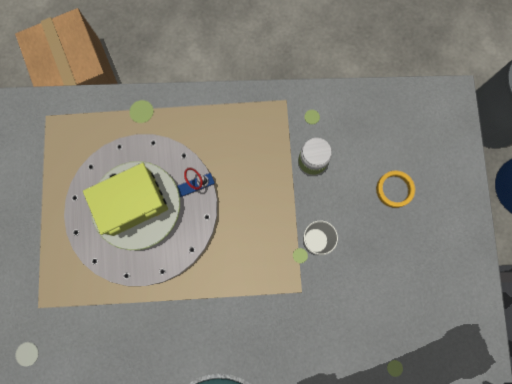

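View pics/side0.png

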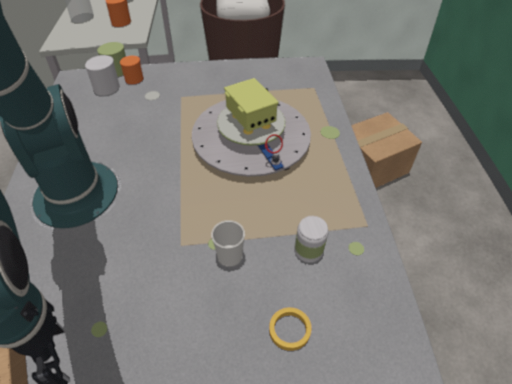

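The top view shows the plate centred near pixel (140,210). The arm points right to the pin at about (210,181), with the ring at about (194,179). The next hole clockwise is at about (207,217). The tin, cup and tape are off to the right, well away from the plate. Next I'll fit the geometry.

Run:
```python
from h import *
from scipy.optimize import least_squares
D=np.load('/tmp/top.npz');P=D['P'];c=D['c'];S=np.load('/tmp/side.npz')
hsv=cv2.cvtColor(c,cv2.COLOR_RGB2HSV)
for nm,D in(('top',D),('side',S)):
    P=D['P'];hsv=cv2.cvtColor(D['c'],cv2.COLOR_RGB2HSV);H,s,v=[hsv[...,i].astype(int) for i in range(3)];z=P[...,2]
    reg=(P[...,1]>-0.1)&(P[...,1]<.6)&(P[...,0]>.2)&(P[...,0]<.9)
    def rep(n,m): q=P[m&reg];print(nm,n,len(q),np.median(q,0).round(4) if len(q) else '',q.min(0).round(3) if len(q) else '',q.max(0).round(3) if len(q) else '')
    red=((H<8)|(H>172))&(s>120)&(z>.06)&(z<.2)
    rep('red',red); rep('blue',(H>100)&(H<125)&(s>120)&(z>.03)&(z<.1)); rep('box',(H>25)&(H<40)&(s>120)&(z>.185))
    # plate outer edge: fit circle to plate points hull
    m=reg&(abs(z-.04)<.006); q=P[m][:,:2]
    hull=cv2.convexHull(q.astype(np.float32))[:,0]
    r=least_squares(lambda a:np.hypot(*(hull-a[:2]).T)-.205,[.45,.25],loss='soft_l1',f_scale=.003);print(nm,'plate',r.x.round(4),np.abs(r.fun).mean())
    d=reg&(abs(z-.085)<.006)&(s<90);q=P[d][:,:2];hull=cv2.convexHull(q.astype(np.float32))[:,0]
    r=least_squares(lambda a:np.hypot(*(hull-a[:2]).T)-.115,r.x,loss='soft_l1',f_scale=.003);print(nm,'deck',r.x.round(4))
    q=P[red&reg];i=q[:,2]>.1; print('ring hi',q[i].mean(0).round(4),q[q[:,2]>.128].mean(0).round(4))
    b=P[(H>100)&(H<125)&(s>120)&(z>.045)&(z<.065)&reg][:,:2]; 
    a=b-r.x; print('arm angle',np.degrees(np.arctan2(*np.median(a/np.hypot(*a.T)[:,None],0)[::-1])))
    rep('tin',(P[...,2]>.1)&(P[...,1]<-.05))
```

```text
top red 94 [0.6265 0.0435 0.1167] [0.604 0.027 0.093] [0.657 0.065 0.14 ]
top blue 206 [0.625  0.0686 0.0522] [0.601 0.004 0.046] [0.656 0.097 0.058]
top box 3216 [0.5691 0.1951 0.1931] [0.492 0.105 0.185] [0.65  0.285 0.198]
top plate [0.5738 0.2013] 0.0011780930902853125
top deck [0.5754 0.1985]
ring hi [0.6249 0.0498 0.1247] [0.6243 0.0578 0.1355]
arm angle -70.1672674318713
top tin 0   
side red 36 [0.6339 0.0427 0.1234] [0.606 0.029 0.094] [0.658 0.065 0.143]
side blue 102 [0.6205 0.062  0.0539] [0.596 0.003 0.05 ] [0.658 0.112 0.059]
side box 0   
side plate [0.5772 0.2008] 0.0013507660064110186
side deck [0.5781 0.1969]
ring hi [0.628  0.0487 0.1251] [0.6383 0.0574 0.1328]
arm angle -72.74887693530181
side tin 0
```

Pivot is about (0.576, 0.200), the arm bearing is about -70.5°, the ring centre is about (0.631, 0.046) and ring_top about (0.6255, 0.060, 0.138). The tool only turns about z, so I'll move off high and see how the arm behaves at the reach limit, since some tool tilt would help with hooking.

Emit:
play_rows --commands '[[[20,30,30],0],[[40,40,30],0],[[40,40,30],0],[[40,40,30],0],[[40,40,30],0],[[40,40,20],0],[[40,40,20],0],[[40,40,20],0],[[40,40,20],0],[[40,40,0],0],[[40,40,0],0],[[40,40,0],0]]'

```text
time_s: 1.3
position: [0.5657, -0.2025, 0.4216]
tool_rot: [0.989, 0.146, -0.0, -0.0]
force: [0.2, -2.3, -0.7]
opening: 0.0853
gripper_force: 0.0
```

Emit:
play_rows --commands '[[[50,0,0],0],[[50,0,0],0],[[50,0,0],0],[[50,0,0],0],[[50,0,0],0],[[50,0,0],0],[[50,0,0],0],[[50,0,0],0],[[50,0,0],0],[[50,0,0],0]]'

```text
time_s: 2.3
position: [0.8526, -0.1854, 0.4261]
tool_rot: [0.984, 0.175, 0.014, 0.019]
force: [-0.3, 1.4, 0.8]
opening: 0.0851
gripper_force: 0.0
```

Run:
```python
from h import *
o=ctrl.get_obs();print(o['time_s'],o['joints'].round(3),o['position'].round(3),R.from_quat(o['tool_rot']).as_matrix().round(3).tolist())
```

```text
2.3 [ 0.234  1.028 -0.779  0.156  0.754  1.962 -1.092] [ 0.853 -0.185  0.426] [[0.938, 0.344, 0.034], [0.345, -0.938, -0.033], [0.02, 0.043, -0.999]]
```

Emit:
play_rows --commands '[[[50,0,50],0],[[50,0,50],0],[[50,0,50],0],[[50,0,50],0],[[50,0,50],0]]'

```text
time_s: 2.8
position: [0.85, -0.1546, 0.5021]
tool_rot: [0.981, 0.18, 0.059, 0.039]
force: [-0.6, 0.9, -0.3]
opening: 0.0854
gripper_force: 0.0
```

Emit:
play_rows --commands '[[[-50,0,0],0],[[-50,0,0],0],[[-50,0,0],0],[[-50,0,0],0]]'

```text
time_s: 3.2
position: [0.7642, -0.1583, 0.5244]
tool_rot: [0.978, 0.189, 0.079, 0.046]
force: [1.1, -1.1, 2.4]
opening: 0.0854
gripper_force: 0.0
```

Run:
```python
from h import *
o=ctrl.get_obs();print(o['time_s'],o['joints'].round(3),o['position'].round(3),R.from_quat(o['tool_rot']).as_matrix().round(3).tolist())
```

```text
3.2 [ 0.589  0.761 -1.253  0.733  0.885  1.815 -1.334] [ 0.764 -0.158  0.524] [[0.916, 0.362, 0.172], [0.377, -0.924, -0.059], [0.137, 0.119, -0.983]]
```

Tilt picked up at the reach limit is kept, so I can build it up there and then yaw the tool to point at the pivot.

Emit:
play_rows --commands '[[[40,0,50],0],[[40,0,50],0],[[40,0,50],0],[[40,0,50],0],[[40,0,50],0],[[40,0,50],0],[[40,0,50],0],[[40,0,50],0],[[40,0,50],0],[[40,0,50],0],[[40,0,50],0],[[40,0,50],0]]'

```text
time_s: 4.4
position: [0.8099, -0.2134, 0.5502]
tool_rot: [0.991, 0.096, 0.087, -0.015]
force: [-0.6, 0.4, 0.9]
opening: 0.0854
gripper_force: 0.0
```

```bash
cat > o.py <<'E'
from h import *
o=ctrl.get_obs();M=R.from_quat(o['tool_rot']).as_matrix()
print(round(o['time_s'],2),o['joints'].round(2),o['position'].round(4),'z',M[:,2].round(3),'y',M[:,1].round(3),'tilt',np.degrees(np.arccos(-M[2,2])).round(1),'az',np.degrees(np.arctan2(M[1,2],M[0,2])).round(1),o['force'].round(1),round(o['opening'],4))
E
python3 o.py
```

```text
4.4 [ 0.24  0.94  0.58  0.06 -0.65  2.   -1.15] [ 0.8099 -0.2134  0.5502] z [ 0.169  0.046 -0.984] y [ 0.193 -0.981 -0.013] tilt 10.1 az 15.4 [-0.6  0.4  0.9] 0.0854
```

Emit:
play_rows --commands '[[[-50,20,20],0],[[-50,20,40],0],[[-50,20,50],0],[[-50,20,50],0],[[-50,20,50],0],[[0,0,50],0],[[0,0,50],0],[[0,0,50],0],[[0,0,50],0],[[0,0,50],0],[[0,0,50],0],[[0,0,50],0]]'

```text
time_s: 5.6
position: [0.6066, -0.1342, 0.8025]
tool_rot: [0.979, 0.09, 0.181, 0.014]
force: [-0.1, 0.5, -1.0]
opening: 0.0856
gripper_force: 0.0
```

```bash
python3 o.py
```

```text
5.6 [ 0.17  0.37  0.11  0.41 -0.15  2.   -1.21] [ 0.6066 -0.1342  0.8025] z [ 0.357  0.005 -0.934] y [ 0.171 -0.983  0.06 ] tilt 20.9 az 0.8 [-0.1  0.5 -1. ] 0.0856
```

Emit:
play_rows --commands '[[[-50,0,0],0],[[-50,0,0],0],[[-50,0,20],0],[[-20,0,50],0],[[-20,0,50],0],[[0,0,50],0],[[0,0,50],0],[[0,0,50],0],[[0,0,50],0],[[0,0,50],0],[[0,0,50],0],[[0,0,50],0]]'

```text
time_s: 6.8
position: [0.4278, -0.1126, 0.9728]
tool_rot: [0.938, 0.081, 0.332, 0.058]
force: [0.3, -0.2, -0.1]
opening: 0.0855
gripper_force: 0.0
```

```bash
python3 o.py
```

```text
6.8 [ 0.18  0.08  0.12  0.37 -0.16  2.   -1.22] [ 0.4278 -0.1126  0.9728] z [ 0.632 -0.056 -0.773] y [ 0.112 -0.98   0.163] tilt 39.4 az -5.1 [ 0.3 -0.2 -0.1] 0.0855
```

Emit:
play_rows --commands '[[[10,0,-40],8.5],[[20,0,-40],8.5],[[20,0,-40],8.5],[[20,0,-40],8.5],[[20,0,-40],8.5],[[20,0,-40],8.5],[[20,0,-40],8.5],[[20,0,-40],8.5],[[20,0,-40],8.5],[[20,0,-40],8.5],[[0,0,-40],8.5],[[0,0,-40],8.5]]' --claw 1

```text
time_s: 8.0
position: [0.6142, -0.1139, 0.5103]
tool_rot: [0.552, 0.764, 0.26, -0.209]
force: [0.2, 0.4, -0.2]
opening: 0.0
gripper_force: 0.0
```

```bash
python3 o.py
```

```text
8.0 [ 0.35  0.47  0.1   1.08 -0.67  1.9   0.65] [ 0.6142 -0.1139  0.5103] z [-0.033  0.628 -0.777] y [0.952 0.256 0.166] tilt 39.0 az 93.0 [ 0.2  0.4 -0.2] 0.0
```

Emit:
play_rows --commands '[[[4,10,-30],4],[[4,10,-40],4],[[5,10,-40],4],[[5,10,-40],4],[[5,15,-40],0],[[5,15,-40],0],[[5,15,-40],0],[[5,15,-30],0],[[0,0,-16],0],[[0,0,0],0]]'

```text
time_s: 9.0
position: [0.6513, -0.0138, 0.1943]
tool_rot: [0.443, 0.832, 0.228, -0.244]
force: [0.2, -1.1, -1.1]
opening: 0.0002
gripper_force: 0.0
```

```bash
python3 o.py
python3 - <<'E'
from h import *
a=snap('wrist');save(a,'w1.png')
P=cloud(a);np.savez('/tmp/w1',P=P,c=a['color'])
hsv=cv2.cvtColor(a['color'],cv2.COLOR_RGB2HSV);H,s,v=[hsv[...,i].astype(int) for i in range(3)]
m=((H<8)|(H>172))&(s>120)&(P[...,2]>.08)&(P[...,2]<.16);q=P[m];print(len(q),q.min(0) if len(q) else 0,q.max(0) if len(q) else 0)
if len(q): t=q[:,2]>q[:,2].max()-.004; print(q[t].mean(0))
E
```

```text
9.0 [ 0.22  0.72  0.02  1.37 -0.58  1.48  1.01] [ 0.6513 -0.0138  0.1943] z [-0.204  0.595 -0.777] y [0.848 0.504 0.163] tilt 39.0 az 108.9 [ 0.2 -1.1 -1.1] 0.0002
1310 [0.56663632 0.02845962 0.0952809 ] [0.65882404 0.14576899 0.14651511]
[0.59842183 0.11063842 0.14418624]
```

View pics/w1.png

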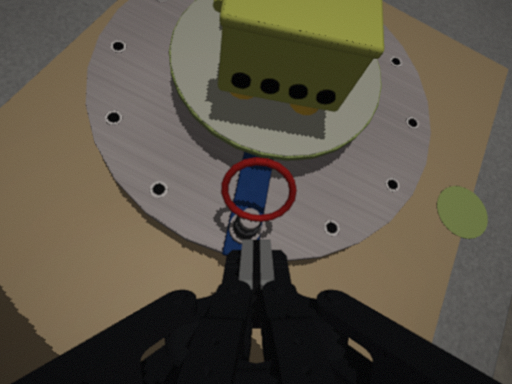

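The wrist view shows the ring centred at pixel (258,190), directly ahead of the shut fingertips at about (257,245). Next I'll measure the ring centre and how it sits in tool coordinates.

Run:
```python
from h import *
D=np.load('/tmp/w1.npz');P=D['P'];c=D['c']
hsv=cv2.cvtColor(c,cv2.COLOR_RGB2HSV);H,s,v=[hsv[...,i].astype(int) for i in range(3)]
m=((H<8)|(H>172))&(s>120)&(P[...,2]>.08)&(P[...,2]<.16);m[:150]=0;m[226:]=0;m[:,:212]=0;m[:,304:]=0
q=P[m];print(len(q),q.min(0),q.max(0),((q.min(0)+q.max(0))/2).round(4));t=q[:,2]>q[:,2].max()-.005;print('top',q[t].mean(0))
o=ctrl.get_obs();M=R.from_quat(o['tool_rot']).as_matrix();c0=(q.min(0)+q.max(0))/2
print('tool frame',M.T@(c0-o['position']),M[:,0])
pl=np.linalg.svd(q-q.mean(0))[2][2];print('normal',pl)
```

```text
1293 [0.60298945 0.02845962 0.0952809 ] [0.65882404 0.06822915 0.14257866] [0.6309 0.0483 0.1189]
top [0.62653099 0.06148946 0.13982084]
tool frame [0.00286093 0.00107706 0.10172284] [-0.48968216  0.62675208  0.6061297 ]
normal [ 0.28781003 -0.76794822  0.57220706]
```

Emit:
play_rows --commands '[[[-3,9,-12],0],[[-4,12,-16],0],[[-4,12,-16],0],[[-5,14,-18],0],[[-5,14,-18],0],[[-4,12,-16],0],[[0,2,-2],0],[[0,0,0],0]]'

```text
time_s: 9.85
position: [0.6272, 0.0612, 0.0987]
tool_rot: [0.442, 0.833, 0.228, -0.242]
force: [-0.1, -0.7, 1.3]
opening: -0.0003
gripper_force: 0.0
```

```bash
python3 o.py
cat > look.py <<'E'
from h import *
import sys
a=snap('wrist');save(a,sys.argv[1]);P=cloud(a);c=a['color']
hsv=cv2.cvtColor(c,cv2.COLOR_RGB2HSV);H,s,v=[hsv[...,i].astype(int) for i in range(3)]
m=((H<8)|(H>172))&(s>120)&(P[...,2]>.08)&(P[...,2]<.17)
q=P[m];
q=q[np.hypot(*(q[:,:2]-[.576,.2]).T)>.125]
print(len(q),q.min(0).round(4),q.max(0).round(4));t=q[:,2]>np.percentile(q[:,2],98)-.005;d=q[t].mean(0);print('top',d.round(4),'bearing',np.degrees(np.arctan2(d[1]-.2,d[0]-.576)).round(1),'p90 z',np.percentile(q[:,2],[90,98]).round(4))
E
python3 look.py w2.png
```

```text
9.85 [ 0.15  0.77 -0.02  1.53 -0.62  1.25  1.05] [0.6272 0.0612 0.0987] z [-0.202  0.595 -0.778] y [0.848 0.504 0.166] tilt 38.9 az 108.7 [-0.1 -0.7  1.3] -0.0003
2920 [0.6026 0.0304 0.1031] [0.6564 0.0684 0.1482]
top [0.6257 0.0611 0.1396] bearing -70.3 p90 z [0.1407 0.1418]
```

View pics/w2.png

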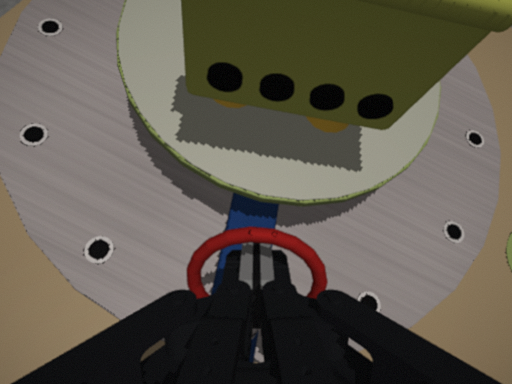

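The wrist view shows the shut fingertips at (257,260) inside the ring, with its top wire at (257,235). Next I'll lift.

Emit:
play_rows --commands '[[[0,0,6],0],[[0,0,8],0],[[0,0,6],0],[[0,0,4],0],[[0,0,3],0],[[0,0,3],0],[[0,0,0],0],[[0,0,0],0]]'

```text
time_s: 10.7
position: [0.627, 0.0609, 0.1277]
tool_rot: [0.443, 0.833, 0.228, -0.243]
force: [2.0, -5.2, -9.4]
opening: 0.0
gripper_force: 4.5
```

```bash
python3 o.py; python3 look.py w3.png
```

```text
10.7 [ 0.14  0.73 -0.02  1.52 -0.61  1.29  1.02] [0.627  0.0609 0.1277] z [-0.202  0.595 -0.778] y [0.848 0.504 0.165] tilt 38.9 az 108.8 [ 2.  -5.2 -9.4] 0.0
2265 [0.6026 0.03   0.114 ] [0.6578 0.0679 0.1694]
top [0.6257 0.061  0.1505] bearing -70.3 p90 z [0.1515 0.1526]
```

Emit:
play_rows --commands '[[[0,0,2],0],[[0,0,0],0],[[0,0,0],0]]'

```text
time_s: 11.05
position: [0.6269, 0.0609, 0.1295]
tool_rot: [0.443, 0.832, 0.228, -0.243]
force: [2.9, -4.1, -8.2]
opening: -0.0001
gripper_force: 4.6
```

```bash
python3 o.py; python3 look.py w4.png
python3 - <<'E'
from h import *
p=ctrl.get_obs()['position'][:2]*1000-[576,200]
w=np.concatenate([[.3,.7],np.ones(18),[.7,.3]]);a=np.cumsum(w)/w.sum()*30
prev=p
for i,x in enumerate(a):
    t=np.radians(-x);q=np.array([[np.cos(t),-np.sin(t)],[np.sin(t),np.cos(t)]])@p
    print(round(x,2),(q-prev).round(1));prev=q
E
```

```text
11.05 [ 0.14  0.73 -0.02  1.52 -0.61  1.29  1.02] [0.6269 0.0609 0.1295] z [-0.202  0.594 -0.778] y [0.848 0.504 0.165] tilt 38.9 az 108.8 [ 2.9 -4.1 -8.2] -0.0001
2262 [0.6026 0.03   0.1153] [0.6572 0.068  0.1692]
top [0.6257 0.0611 0.1522] bearing -70.3 p90 z [0.1533 0.1543]
0.45 [-1.1 -0.4]
1.5 [-2.6 -0.9]
3.0 [-3.7 -1.2]
4.5 [-3.7 -1.1]
6.0 [-3.7 -1. ]
7.5 [-3.8 -0.9]
9.0 [-3.8 -0.8]
10.5 [-3.8 -0.7]
12.0 [-3.8 -0.6]
13.5 [-3.8 -0.5]
15.0 [-3.9 -0.4]
16.5 [-3.9 -0.3]
18.0 [-3.9 -0.2]
19.5 [-3.9 -0.1]
21.0 [-3.9  0. ]
22.5 [-3.9  0.1]
24.0 [-3.9  0.2]
25.5 [-3.9  0.3]
27.0 [-3.9  0.4]
28.5 [-3.8  0.5]
29.55 [-2.7  0.4]
30.0 [-1.1  0.2]
```

The ring, and so the pin, is up about 12.6 mm and the arm is still at the first hole. Next is the swing.

Emit:
play_rows --commands '[[[-1.1,-0.4,0],-0.45],[[-2.6,-0.9,0],-1.05],[[-3.7,-1.2,0],-1.5],[[-3.7,-1.1,0],-1.5],[[-3.7,-1.0,0],-1.5],[[-3.8,-0.9,0],-1.5],[[-3.8,-0.8,0],-1.5],[[-3.8,-0.7,0],-1.5],[[-3.8,-0.6,0],-1.5],[[-3.8,-0.5,0],-1.5],[[-3.0,-0.3,0],-1.2],[[-0.9,-0.1,0],-0.3]]'

```text
time_s: 12.3
position: [0.5888, 0.0522, 0.1296]
tool_rot: [0.548, 0.767, 0.258, -0.211]
force: [2.6, -6.9, -8.8]
opening: -0.0002
gripper_force: 4.8
```

```bash
python3 o.py; python3 look.py w5.png
```

```text
12.3 [ 0.18  0.6  -0.    1.75 -0.75  1.11  0.96] [0.5888 0.0522 0.1296] z [-0.041  0.626 -0.778] y [0.95  0.266 0.164] tilt 38.9 az 93.7 [ 2.6 -6.9 -8.8] -0.0002
2259 [0.56   0.0141 0.116 ] [0.6176 0.0569 0.1698]
top [0.5873 0.0524 0.1524] bearing -85.6 p90 z [0.1535 0.1545]
```

The ring follows exactly: 15.3° so far, and the pin is still up. Next is the rest of the swing.

Emit:
play_rows --commands '[[[-1.1,-0.1,0],-0.45],[[-2.6,-0.2,0],-1.0],[[-3.9,-0.2,0],-1.5],[[-3.9,-0.1,0],-1.5],[[-3.9,0,0],-1.5],[[-3.9,0.1,0],-1.5],[[-3.9,0.2,0],-1.5],[[-3.9,0.3,0],-1.5],[[-3.9,0.4,0],-1.5],[[-3.8,0.5,0],-1.5],[[-2.6,0.4,0],-1.0],[[-0.9,0.1,0],-0.3]]'

```text
time_s: 13.55
position: [0.5504, 0.0535, 0.1296]
tool_rot: [0.642, 0.691, 0.283, -0.176]
force: [-0.5, -8.0, -8.7]
opening: 0.0001
gripper_force: 5.4
```

```bash
python3 o.py; python3 look.py w6.png
```

```text
13.55 [ 0.2   0.48 -0.    1.97 -0.9   0.93  0.92] [0.5504 0.0535 0.1296] z [ 0.12   0.616 -0.779] y [0.986 0.015 0.165] tilt 38.9 az 78.9 [-0.5 -8.  -8.7] 0.0001
2252 [0.5181 0.0205 0.116 ] [0.5757 0.0588 0.1699]
top [0.549  0.0537 0.1524] bearing -100.4 p90 z [0.1535 0.1544]
```

Bearing is -100.4° against a target of -100.3°. Next I'll lower the pin.

Emit:
play_rows --commands '[[[0,0,-3],0],[[0,0,-4],0],[[0,0,-4],0],[[0,0,-4],0],[[0,0,-5],0],[[0,0,-5],0],[[0,0,-3],0],[[0,0,0],0]]'

```text
time_s: 14.4
position: [0.5507, 0.0546, 0.1017]
tool_rot: [0.641, 0.691, 0.283, -0.176]
force: [0.1, 0.0, -0.1]
opening: -0.0001
gripper_force: 0.0
```

```bash
python3 o.py; python3 look.py w7.png
```

```text
14.4 [ 0.21  0.53 -0.01  1.98 -0.93  0.89  0.98] [0.5507 0.0546 0.1017] z [ 0.119  0.617 -0.778] y [0.986 0.017 0.165] tilt 39.0 az 79.1 [ 0.1  0.  -0.1] -0.0001
2758 [0.5181 0.0218 0.096 ] [0.5752 0.0589 0.1512]
top [0.5491 0.0537 0.1397] bearing -100.4 p90 z [0.1408 0.1418]
```

View pics/w7.png

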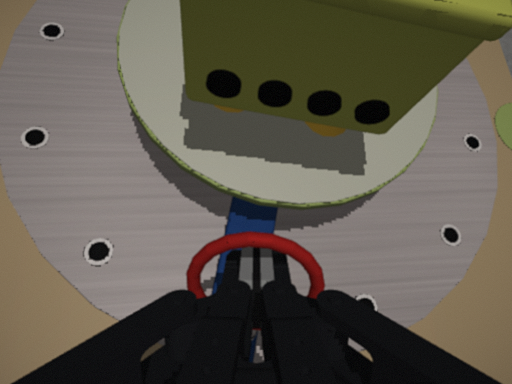

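The ring top is back at its pin-home height (0.1397 m) with no force on the tool, so the pin is home. Next I'll withdraw along the finger axis.

Emit:
play_rows --commands '[[[-1,-6,7],0],[[-2,-10,13],0],[[-2,-12,15],0],[[-3,-16,20],0],[[-3,-16,20],0],[[-3,-16,20],0],[[-3,-16,20],0],[[-3,-20,30],0],[[0,-20,30],0],[[0,-20,30],0],[[0,-10,10],0],[[0,0,0],0]]'

```text
time_s: 15.65
position: [0.5308, -0.1099, 0.3189]
tool_rot: [0.642, 0.691, 0.283, -0.174]
force: [-0.5, -0.5, -0.6]
opening: -0.0001
gripper_force: 0.0
```

```bash
python3 o.py; python3 look.py w8.png
python3 - <<'E'
from h import *
s=snap('top');save(s,'top1.png')
E
```

```text
15.65 [ 0.38  0.31  0.15  1.72 -0.69  1.41  0.81] [ 0.5308 -0.1099  0.3189] z [ 0.123  0.615 -0.779] y [0.986 0.015 0.168] tilt 38.8 az 78.7 [-0.5 -0.5 -0.6] -0.0001
525 [0.5185 0.0213 0.0953] [0.5752 0.0581 0.1426]
top [0.5499 0.0532 0.1393] bearing -100.1 p90 z [0.1398 0.1413]
```

View pics/w8.png

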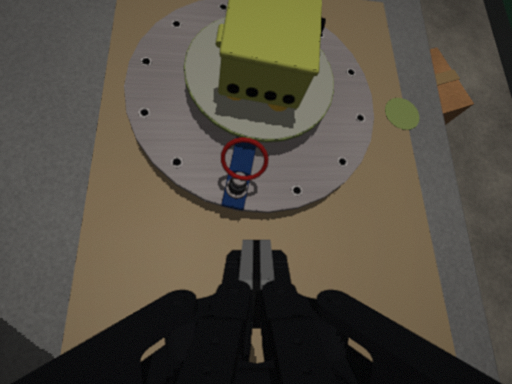

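The tool is clear of the ring. The pin stands home at the next hole (ring at (244,158), cap at (238,185)), and the box is square on its points. Handing in.

```bash
python3 -c "
from rig import ctrl
print(ctrl.close_job())"
```

```text
the job is handed in; nothing more can be done
None
```

I lifted the pin by hooking the ring, swung the arm 30° clockwise and let the pin drop home in the next hole. Nothing touched the box, the tool is clear, and I handed the job in at about 16 s; no verdict came back.

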